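Raise a paint panel to the colour meter

ROBOT

A 6-joint arm with a two-finger parallel gripper is mounted at the origin on the work surface. World frame = base frame: x ahead of the robot, y to its left, z up, the work surface at z = 0. Lengths are in m, angles in degrees, forces in N, time in s.
With the tool pointing down it reaches from about 0.3 to 0.875 m from the base axis. Payload 6.4 kg.
Tool frame: the origin (TCP) lies on the centre line of the jaws, within the pads' length; the fingertips stand env.nose_length ahead of it and the grasp point (between the pads) lies 3 mm ahead of it (env.nose_length is the distance from the TCP to the fingertips, in m); z points along the fingers, y is the line along which they close (so a half turn about z gives the same grasp; the last joint's range is limited). The gripper opens to 88 mm and grips with 3 to 60 N. Pads are 18 mm wide; open, the fingers measure 123 mm over their backs; the gripper's body (75 mm by 187 mm) begins 45 mm behind the grasp point.
Start: joints at [63.237, 10.359, 92.074, -0, 77.567, -11.82], TCP at [0.148, 0.556, 0.261] pointing down, gripper open.
Joint ranges: [-171.53, 171.53], [-51.25, 118.39], [17.06, 147.69], [-65.23, 245.23], [0, 150.52], [-178.68, 178.68]. Speed limits (degrees/s): [147.25, 147.25, 172.46, 180, 180, 180].

INTERFACE

Orientations are given as a 3x3 rotation matrix whose columns are the frame's x, y, z axes.
In Python, from station import readout, capture, get_calibration, env gives the robot as it stands.
- The arm moves only by the shell command python3 -m handwheel 'ROWS' [FORCE]. ROWS is text: rows parted by semicolons, each of 7 numbers parted by spaces: the shift along the tool's x, y, z in mm, then the turn, a rotation vector about the tool's x, y, z in rad, then the closure in counts, from 0 (fully open) to 255 (shut). In form: tx ty tz ax ay az fingers; .... A call has exactly 8 rows; each row is the pose to reach, as a shift and turn from the pose commanded when the call began, along the tool's axes at that moment; what a row does not reach only later rows make up. A row lasts 1/12 s, in which the tool goes at most 41.7 mm and 7.16 degrees, less where a joint would pass 70% of its speed; a pose out of reach is approached as far as the arm can. A call with a gripper value outside its range is refused whole. The fingers move at their own pace and stop on an object; FORCE is the grip in N (left out, the last holds). Time passes only in rows, so rows that repeat a pose let the fingers close, or fill a call up. It gives the time, the measured TCP pose, the force, the opening and the grip force at its end, in the units of the state.
- readout.sense(): the state, without advancing time (a new reading comes with each control period).
- capture(name): name is "side" or "top" or "wrist"; returns the picture (384x512x3 uint8, red, green, blue); there is no depth.
- get_calibration(name): a dict with "fx", "fy", "cx", "cy" (pixels), "eye" and "orientation" of the camera in the world. Camera axes: x right, y down, z forward; pixel columns grow to the right and rows downward; lengths in m; the calibration is good to about 2 mm. A picture is of the moment at which its call begins: read the wrist's pose just before it. get_calibration takes no time and is no camera call; for the wrist camera it gives the pose at the moment of the call.
- env.hand_in(): hands the job in; it is judged then, once.
The state is a dict: "clock": time; "qpos": joint angles; "qvel": joint speeds; "joint_torque": joint torques, N m; "position": TCP position; "eef_rot": TCP orientation; "force": force on the tool from outside, world axes, zero at the start; "wrist_torque": the same for the moment, N m; "gripper_width": finger opening in m; "gripper_force": force on a finger pad.
Only numpy, scipy, OpenCV 4.12 (cv2) and the standard library are available. Lean on these libraries where they do the work, as an engineer would, in place of code of your own. Each camera call takes 0.05 s, during which the arm holds its last target. There are 200 camera calls.

TASK

The orange paint panel lies on the lab jack under the white colour-measuring head. Turn that jack's black knob clockwise (seen from above) to raise the panel until it touches the head's sprung red nose and pushes it up a few millimetres, without pushing the nose all the way in, then let go of the knob. Leave the knob of the other jack, with the blue panel, alone.

Things in the scene. Friction and masses are not known exactly. Their poses are not given: they have to be found in the camera images.
- jack_knob (a joint): Knob of the jack under the measuring head (orange panel). Upright axis; value in rad grows clockwise seen from above, 0 to 1.9, start 0 to 0.24. 1 rad raises the panel 25 mm. Stays where left; takes 0.1 to 0.2 N m. At the start the panel is 10 to 24 mm below the nose, so 0.5 to 1.2 rad in one grasp does it
- jack_grip (a point): Point on that knob's axis at grip height, 101 mm above the table; turns with it. The knob is an upright black bar 46 mm long (this point's x), 16 wide (y), its top 14 mm above the point; below, a disc 46 mm across, top 22 mm under the point. The axis is 155 mm beside the centre of the 110 mm square platform (80 to 140 mm high); head 56 mm across, column on the far side from the knob
- nose (a joint): Sprung red nose, 40 mm across with a black rubber tip ring, that hangs below the white cylindrical measuring head over the orange panel. Value in m: 0 hanging free (22 mm shows below the head), grows as the panel pushes it up, 0.016 all the way in. The spring is soft (under 2 N)
- spare_knob (a joint): Knob of the other jack (same make, blue panel, nothing above it). Value in rad, 0 at the start; it is to be left alone

How it is judged:
By the outcome, as a careful person would: the job done as asked, in the order asked, and still so for the second after the job is handed in, with the robot touching nothing.
It also fails if it takes over 40 s, if anything falls off the work surface, if the arm or the gripper's body presses on something with over 40 N, if the wrist force passes 120 N, or if a joint passes its speed limit or range.

## Working session

There is one attempt and no reset: what is moved stays moved. The work goes in short steps, Python scripts to look and compute and a shell command to move; the robot and the scene stay as the last step left them, time stands still between calls to the robot, and variables do not carry over. Pictures are saved under pics/ and viewed, at most 10 in all, crops included, and the job is handed in when it is done.

```bash
mkdir -p pics
python3 - <<'E'
from station import readout, capture, get_calibration, env
import cv2,numpy as np
s=readout.sense()
print(s['position'],s['eef_rot'],s['clock'],env.nose_length)
a=[]
for n in("side","top"):
    im=capture(n);cv2.imwrite(f"pics/{n}0.png",cv2.resize(im[...,::-1],(800,600),interpolation=cv2.INTER_CUBIC))
    print(n,get_calibration(n))
E
```

```text
[0.14802748 0.55510957 0.25983575] [[-9.66184465e-01  2.57850802e-01 -7.37091153e-04]
 [ 2.57851659e-01  9.66183311e-01 -1.52701572e-03]
 [ 3.18422942e-04 -1.66543904e-03 -9.99998562e-01]] 0.0 0.022
side {'fx': 441.5799149474235, 'fy': 441.5799149474235, 'cx': 252.3783333001614, 'cy': 200.22007073136206, 'eye': array([0.37667832, 0.62855373, 0.92707746]), 'orientation': array([[-0.95333954, -0.24018784,  0.18290305],
       [-0.30125275,  0.71718199, -0.62840813],
       [ 0.01976122, -0.65418637, -0.75607519]])}
top {'fx': 371.2089707582333, 'fy': 371.2089707582333, 'cx': 248.39799913552042, 'cy': 197.84399678208936, 'eye': array([ 0.45894947, -0.03853602,  0.78168018]), 'orientation': array([[-0.0044592 , -0.99106016,  0.13334116],
       [-0.99951193,  0.00854021,  0.03004954],
       [-0.03091966, -0.13314208, -0.99061454]])}
```

View pics/top0.png

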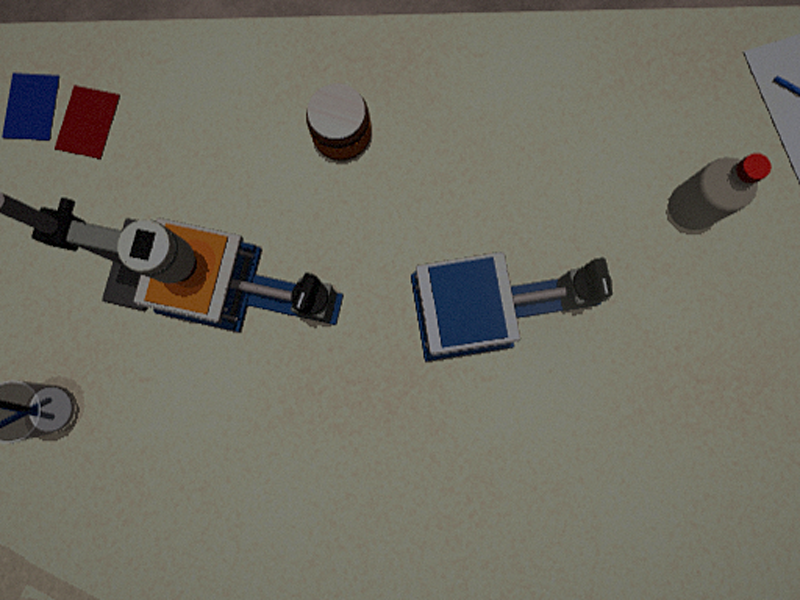

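View pics/side0.png

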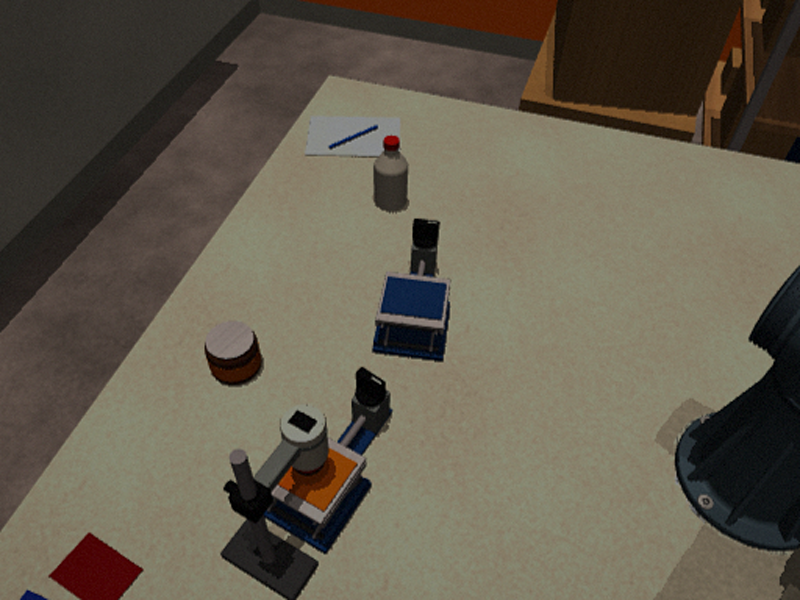

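The pictures show the orange jack's knob at about (308,292) in the top view and (370,385) in the side view (800-px scale). The spare knob is well off to the right. Next I'll crop closer.

Run:
```python
from station import capture
import cv2,numpy as np
t=capture("top")[165:215,170:230];s=capture("side")[225:325,190:260]
f=lambda i,k:cv2.resize(cv2.convertScaleAbs(i[...,::-1],alpha=2.2),None,fx=k,fy=k,interpolation=cv2.INTER_CUBIC)
a=f(t,6.0);b=f(s,6);h=600
c=np.zeros((600,780,3),np.uint8);c[:300,:360]=a;c[:,360:]=b
cv2.imwrite("pics/c1.png",c)
```

```text
(no output)
```

View pics/c1.png

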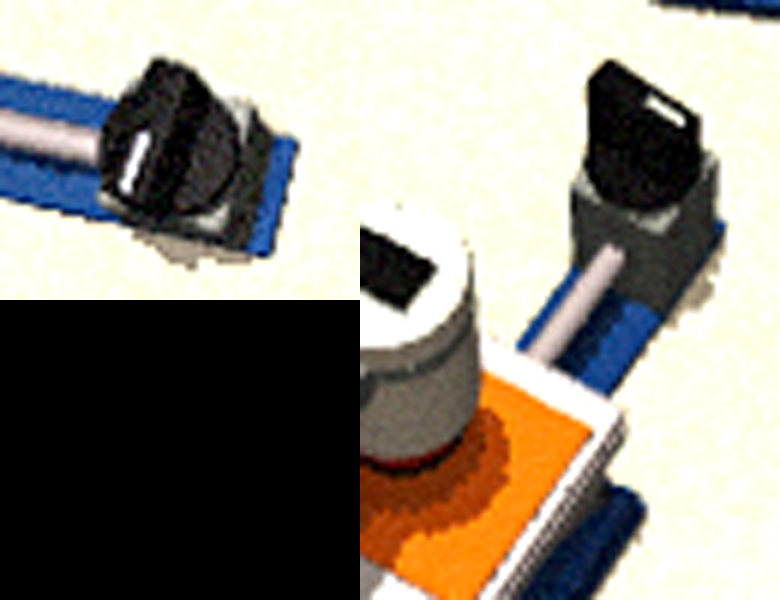

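```bash
cat > h.py <<'E'
import numpy as np
from station import get_calibration
def ray(n,u,v,c=None):
    c=c or get_calibration(n); d=c['orientation']@np.array([(u-c['cx'])/c['fx'],(v-c['cy'])/c['fy'],1]); return np.array(c['eye']),d
def hit(n,u,v,z,c=None):
    e,d=ray(n,u,v,c); return e+d*(z-e[2])/d[2]
E
python3 - <<'E'
from h import *
from station import readout
T=lambda x,y:hit("top",170+x/6,165+y/6,.115)
S=lambda x,y:hit("side",190+(x-360)/6,225+y/6,.115)
print("top",T(150,133),"ends",T(123,205),T(177,61))
print("side",S(650,97),"ends",S(603,68),S(693,125))
a=T(147,133)-T(125,192);b=S(603,68)-S(690,125)
for d in(a,b):print(np.degrees(np.arctan2(d[1],d[0])))
s=readout.sense();c=T(150,133);c[2]=.101
print("platform",hit("top",.64*188,.64*272,.11))
R=s['eef_rot'];print(R.T@(c-s['position'])*1e3)
print("toolx ang",np.degrees(np.arctan2(R[1,0],R[0,0])))
E
```

```text
top [0.56922555 0.07926881 0.115     ] ends [0.54716637 0.08717651 0.115     ] [0.59146192 0.0712976  0.115     ]
side [0.56639628 0.07980264 0.115     ] ends [0.5875675  0.07268167 0.115     ] [0.54712731 0.08684466 0.115     ]
-19.605561949422796
-20.23140995688765
platform [0.59607939 0.2203139  0.11      ]
[-529.65733814 -351.19521373  159.41141713]
toolx ang 165.0581122700656
```

The grip point is at about (0.568, 0.080). The bar lies at -20°, so the tool needs +5° about z. I'll go round on the robot's side, clear of the head.

```bash
python3 -m handwheel '-15 -16 0 0 0 0 0;-40 -43 0 0 0 0 0;-65 -70 0 0 0 0 0;-90 -97 0 0 0 0 0;-115 -124 0 0 0 0 0;-140 -151 0 0 0 0 0;-165 -178 0 0 0 0 0;-183 -197 0 0 0 0 0' 30; python3 -m handwheel '-25 -27 0 0 0 0 0;-50 -54 0 0 0 0 0;-75 -81 0 0 0 0 0;-100 -108 0 0 0 0 0;-125 -135 0 0 0 0 0;-150 -162 0 0 0 0 0;-170 -183 0 0 0 0 0;-183 -197 0 0 0 0 0'
python3 - <<'E'
from station import readout
import numpy as np
s=readout.sense();R=s['eef_rot'];print(s['clock'],R.T@(np.array([.568,.0795,.2])-s['position'])*1e3,np.degrees(np.arctan2(R[1,0],R[0,0])))
E
```

```text
clock: 0.87
position: [0.2748, 0.3158, 0.2606]
eef_rot: [[-0.966, 0.258, 0.0], [0.258, 0.966, -0.001], [-0.0, -0.0, -1.0]]
force: [0.2, 0.1, 0.3]
gripper_width: 0.0879
gripper_force: 0.0
clock: 1.53
position: [0.4013, 0.0779, 0.2609]
eef_rot: [[-0.966, 0.26, 0.001], [0.26, 0.966, -0.001], [-0.001, -0.0, -1.0]]
force: [-0.3, -0.4, -0.6]
gripper_width: 0.0883
gripper_force: 0.0
1.5333 [-160.50956159   44.90162262   61.01943885] 164.92108707894778
```

```bash
python3 -m handwheel '-15 4 0 0 0 0 0;-40 11 0 0 0 0.02 0;-65 18 0 0 0 0.04 0;-95 26 10 0 0 0.06 0;-125 34 20 0 0 0.08 0;-150 42 35 0 0 0.085 0;-160 45 50 0 0 0.085 0;-160 45 50 0 0 0.085 0'
python3 - <<'E'
from station import readout,capture,get_calibration
import cv2,numpy as np,pickle
s=readout.sense();c=get_calibration("wrist");pickle.dump((s,c),open("w.pkl","wb"))
im=capture("wrist");cv2.imwrite("pics/w1.png",cv2.convertScaleAbs(cv2.resize(im[...,::-1],(800,600)),alpha=2))
im=capture("side")[200:330,150:290];cv2.imwrite("pics/s2.png",cv2.convertScaleAbs(cv2.resize(im[...,::-1],(630,585)),alpha=2))
print(s['position'],np.degrees(np.arctan2(s['eef_rot'][1,0],s['eef_rot'][0,0])))
E
```

```text
clock: 2.2
position: [0.5665, 0.0825, 0.207]
eef_rot: [[-0.941, 0.339, -0.005], [0.339, 0.941, 0.0], [0.005, -0.001, -1.0]]
force: [-1.1, 0.1, 0.2]
gripper_width: 0.0881
gripper_force: 0.0
[0.56648339 0.08254738 0.20699324] 160.16080130754685
```

View pics/w1.png

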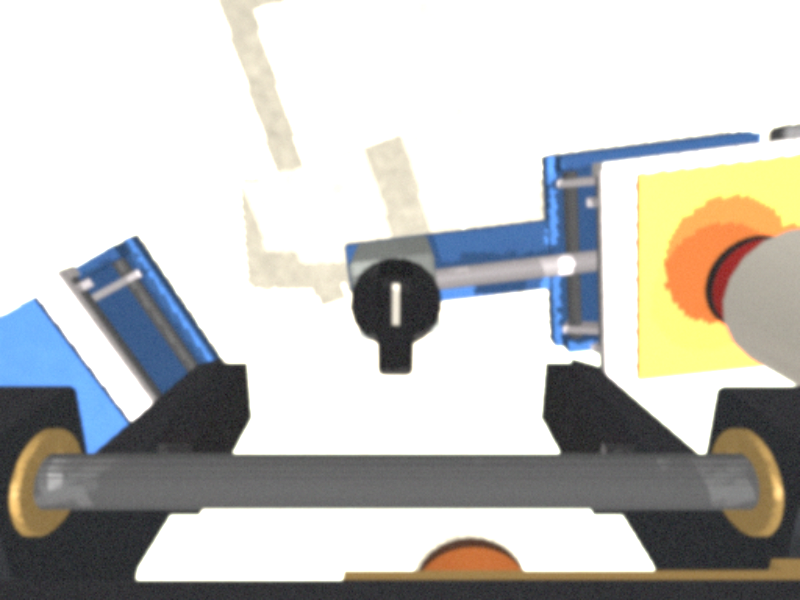

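View pics/s2.png

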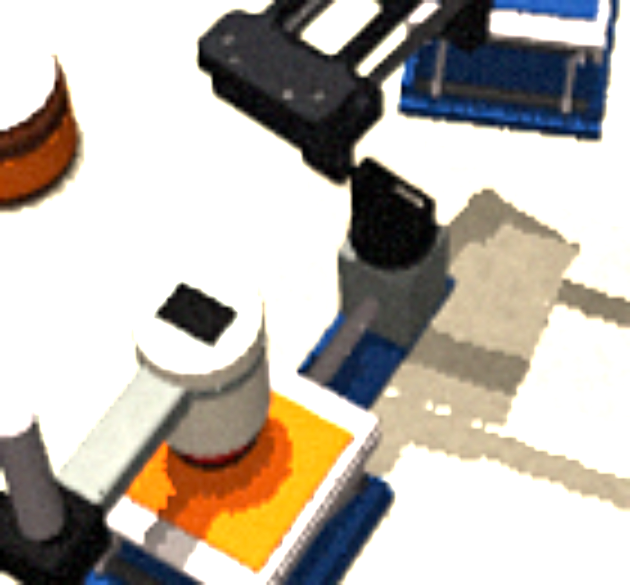

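The wrist view shows the bar vertical at column 396, midway between the jaws (245 and 548), with its mark at rows 282–327 and its far end at row 370. The head and nose are to the right, clear of the gripper.

Run:
```python
from h import *
import pickle
s,c=pickle.load(open("w.pkl","rb"));R=s['eef_rot']
for v in(282,327,370):
    p=hit("wrist",396*.64,v*.64,.115,c);print(p,R.T@(p-s['position'])*1e3)
print(R.T@(np.array([.568,.0795,.108])-s['position'])*1e3)
```

```text
[0.55116705 0.08774869 0.115     ] [15.72597254 -0.17347122 92.07097541]
[0.56990784 0.08099669 0.115     ] [-4.19379773 -0.16459464 91.97430854]
[0.5886641  0.07423911 0.115     ] [-24.13001681  -0.15571074  91.87756185]
[-2.94111995 -2.20988876 98.98340889]
```

```bash
python3 -m handwheel '-1 0 10 0 0 0 0;-1 0 25 0 0 0 0;-1 0 42 0 0 0 0;-1 0 60 0 0 0 0;-1 0 76 0 0 0 0;-1 0 88 0 0 0 0;-1 0 95 0 0 0 0;-1 0 98 0 0 0 0' && python3 -m handwheel '0 0 0 0 0 0 100;0 0 0 0 0 0 150;0 0 0 0 0 0 190;0 0 0 0 0 0 230;0 0 0 0 0 0 240;0 0 0 0 0 0 240;0 0 0 0 0 0 240;0 0 0 0 0 0 240' 30
```

```text
clock: 2.97
position: [0.5668, 0.0825, 0.1121]
eef_rot: [[-0.941, 0.339, -0.001], [0.339, 0.941, 0.0], [0.001, -0.0, -1.0]]
force: [0.6, 0.3, 0.1]
gripper_width: 0.0883
gripper_force: 0.0
clock: 3.63
position: [0.5675, 0.0824, 0.1128]
eef_rot: [[-0.941, 0.339, 0.0], [0.339, 0.941, -0.0], [-0.0, 0.0, -1.0]]
force: [-0.7, 0.7, -0.6]
gripper_width: 0.037
gripper_force: 0.0
```

```bash
python3 -m handwheel '0 0 3 0 0 0 240;0 0 3 0 0 0 240;0 0 3 0 0 0 240;0 0 3 0 0 0 240;0 0 3 0 0 0 240;0 0 3 0 0 0 240;0 0 3 0 0 0 240;0 0 3 0 0 0 240' 30;  python3 - <<'E'
from station import readout,capture
import cv2
print(readout.sense()['wrist_torque'],readout.sense()['qpos'])
im=capture("side")[260:320,180:255];cv2.imwrite("pics/s3.png",cv2.convertScaleAbs(cv2.resize(im[...,::-1],(750,600),interpolation=cv2.INTER_CUBIC),alpha=2))
E
```

```text
clock: 4.3
position: [0.5671, 0.0821, 0.1094]
eef_rot: [[-0.941, 0.339, -0.001], [0.339, 0.941, -0.0], [0.001, -0.001, -1.0]]
force: [-1.8, -3.6, -2.2]
gripper_width: 0.0161
gripper_force: 30.0
[-0.58176155  0.2220163  -0.08089618] [-3.61004213e+00  2.04611329e+01  9.86609428e+01 -2.86141794e-02
  6.09301159e+01 -7.37769441e+01]
```

View pics/s3.png

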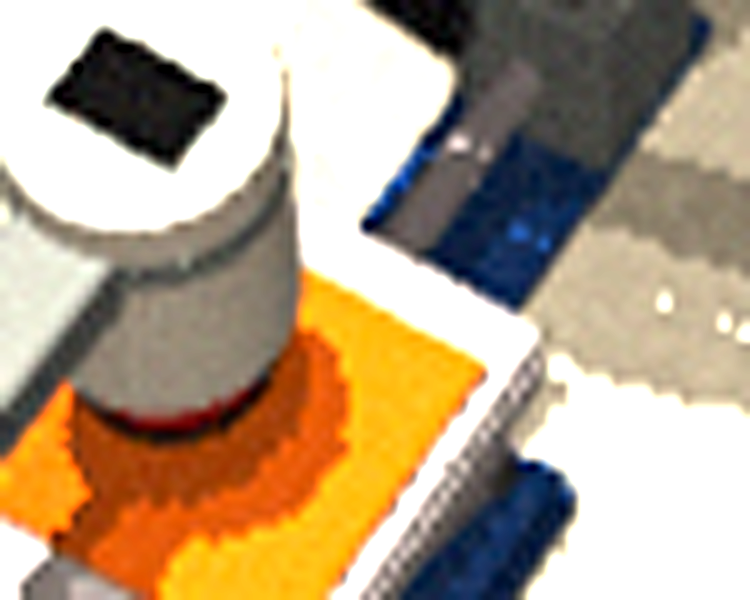

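The grasp is good at 16.1 mm. In the crop the nose shows as a dark-red crescent with a black ring, its lower edge near (170,440), clear of the panel. I'll turn in steps and average side crops at each one to follow the nose.

```bash
cat > snap.py <<'E'
import sys,numpy as np,cv2
from station import readout,capture
ims=np.mean([capture("side")[255:325,175:260].astype(float) for _ in range(4)],0)
np.save(f"a_{sys.argv[1]}.npy",ims)
s=readout.sense();R=s['eef_rot'];print("t",s['clock'],"yaw",np.degrees(np.arctan2(R[1,0],R[0,0])),"F",s['force'].round(1),"Tz",s['wrist_torque'].round(2))
E
python3 snap.py 0; python3 -m handwheel '0 0 0 0 0 0.03 240;0 0 0 0 0 0.07 240;0 0 0 0 0 0.11 240;0 0 0 0 0 0.15 240;0 0 0 0 0 0.19 240;0 0 0 0 0 0.23 240;0 0 0 0 0 0.25 240;0 0 0 0 0 0.25 240' 30;python3 snap.py 1; python3 -m handwheel '0 0 0 0 0 0.03 240;0 0 0 0 0 0.06 240;0 0 0 0 0 0.09 240;0 0 0 0 0 0.12 240;0 0 0 0 0 0.15 240;0 0 0 0 0 0.18 240;0 0 0 0 0 0.2 240;0 0 0 0 0 0.2 240' 30;python3 snap.py 2
python3 - <<'E'
import numpy as np,cv2
r=[np.load(f"a_{i}.npy")[10:55,3:45] for i in range(3)]
o=np.hstack([cv2.resize(np.clip(x[...,::-1]*2,0,255).astype(np.uint8),None,fx=6,fy=8,interpolation=cv2.INTER_CUBIC) for x in r])
cv2.imwrite("pics/s4.png",o[:, :800])
E
```

```text
t 4.55 yaw 160.1843150007198 F [-2.4 -4.1 -2.8] Tz [-0.65  0.35 -0.1 ]
clock: 5.22
position: [0.5674, 0.0828, 0.1094]
eef_rot: [[-0.828, 0.561, 0.0], [0.561, 0.828, 0.001], [0.0, 0.001, -1.0]]
force: [0.3, 0.4, -6.0]
gripper_width: 0.0158
gripper_force: 30.0
t 5.4167 yaw 145.89776235799442 F [ 1.   0.9 -7.4] Tz [ 0.15 -0.28 -0.03]
clock: 6.08
position: [0.5678, 0.0832, 0.1095]
eef_rot: [[-0.699, 0.715, 0.001], [0.715, 0.699, 0.001], [0.0, 0.002, -1.0]]
force: [3.7, 3.4, -9.9]
gripper_width: 0.0158
gripper_force: 30.0
t 6.2833 yaw 134.42501541085164 F [ 3.3  3.8 -9.2] Tz [ 0.61 -0.71  0.04]
```

View pics/s4.png

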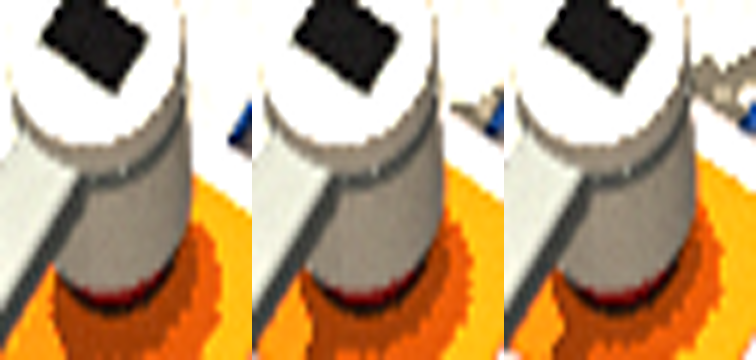

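The nose looks the same in all three frames after 0.45 rad. Now I'll use a number: the column profile across the red and black crescent.

Run:
```python
import numpy as np
for i in range(3):
    a=np.load(f"a_{i}.npy")[40:56,20:25].mean(1); print(a[:,0].round().astype(int),a[:,1].round().astype(int))
```

```text
[76 77 75 76 76 75 68 51 14 48 84 82 81 81 82 98] [69 70 69 69 70 66 35  2  6 20 32 32 31 31 32 38]
[ 76  76  76  76  76  75  67  53  15  48  84  82  81  87 108 117] [70 70 70 70 70 65 34  3  8 19 32 32 31 34 42 45]
[ 76  76  76  77  77  75  67  52  15  49  85  81  87 109 118 122] [69 69 69 70 70 65 34  2  7 21 34 32 33 42 46 49]
```

```bash
cat >> snap.py <<'E'
a=ims[40:56,20:25].mean(1)
print(a[:,0].round().astype(int),a[:,1].round().astype(int),"M",np.clip(78-a[:,0],0,None)[4:].sum()/78)
E
python3 - <<'E'
from h import *
c=get_calibration("side")
def pr(p):
    q=c['orientation'].T@(p-c['eye']);return q[:2]/q[2]*c['fx']
p=hit("side",197,303,.15);print(p,pr(p+[0,0,.01])-pr(p))
E
python3 -m handwheel '0 0 0 0 0 0.02 240;0 0 0 0 0 0.05 240;0 0 0 0 0 0.08 240;0 0 0 0 0 0.1 240;0 0 0 0 0 0.1 240;0 0 0 0 0 0.1 240;0 0 0 0 0 0.1 240;0 0 0 0 0 0.1 240' | grep force; python3 snap.py 3;python3 -m handwheel '0 0 0 0 0 0.02 240;0 0 0 0 0 0.05 240;0 0 0 0 0 0.08 240;0 0 0 0 0 0.1 240;0 0 0 0 0 0.1 240;0 0 0 0 0 0.1 240;0 0 0 0 0 0.1 240;0 0 0 0 0 0.1 240' | grep force; python3 snap.py 4
```

```text
[0.58703098 0.26706781 0.15      ] [-0.39195727 -2.4972261 ]
force: [5.3, 5.0, -10.9]
gripper_force: 30.0
t 7.15 yaw 128.69501656663212 F [  5.1   5.5 -10.5] Tz [ 0.75 -0.89  0.06]
[ 77  76  76  76  76  75  68  52  15  48  85  81  92 119 116 126] [70 70 70 69 70 66 34  2  6 21 33 31 36 46 45 51] M 1.7012820512820512
force: [5.9, 5.6, -13.2]
gripper_force: 30.0
t 8.0167 yaw 122.9650315203619 F [  5.8   5.1 -12.2] Tz [ 0.88 -1.09  0.06]
[ 77  76  77  76  76  75  68  53  15  48  84  88 110 117 121 143] [71 70 70 70 71 65 34  3  7 20 32 34 43 46 49 64] M 1.699358974358974
```

```bash
python3 -m handwheel '0 0 0 0 0 0.02 240;0 0 0 0 0 0.05 240;0 0 0 0 0 0.08 240;0 0 0 0 0 0.1 240;0 0 0 0 0 0.1 240;0 0 0 0 0 0.1 240;0 0 0 0 0 0.1 240;0 0 0 0 0 0.1 240' | grep force; python3 snap.py 5;python3 -m handwheel '0 0 0 0 0 0.02 240;0 0 0 0 0 0.05 240;0 0 0 0 0 0.08 240;0 0 0 0 0 0.1 240;0 0 0 0 0 0.1 240;0 0 0 0 0 0.1 240;0 0 0 0 0 0.1 240;0 0 0 0 0 0.1 240' | grep force; python3 snap.py 6
```

```text
force: [7.7, 6.3, -13.5]
gripper_force: 30.0
t 8.8833 yaw 117.2347001150597 F [  7.4   5.8 -13.9] Tz [ 0.96 -1.25  0.09]
[ 76  76  76  76  76  75  67  52  14  48  84  92 119 116 133 166] [70 70 70 70 70 65 33  2  6 21 33 36 46 44 57 79] M 1.732051282051282
force: [8.8, 7.1, -14.2]
gripper_force: 30.0
t 9.75 yaw 111.5042332966267 F [  9.4   6.9 -14.4] Tz [ 1.1  -1.45  0.06]
[ 76  77  77  76  77  75  68  51  18  53  90 109 116 133 166 174] [70 70 70 69 72 66 34  2  9 22 35 42 45 57 79 85] M 1.6
```

The ring edge has just begun to move, so contact comes at about 0.85 rad. Continuing.

```bash
python3 -m handwheel '0 0 0 0 0 0.02 240;0 0 0 0 0 0.05 240;0 0 0 0 0 0.08 240;0 0 0 0 0 0.1 240;0 0 0 0 0 0.1 240;0 0 0 0 0 0.1 240;0 0 0 0 0 0.1 240;0 0 0 0 0 0.1 240' | grep force; python3 snap.py 7
```

```text
force: [10.3, 7.8, -16.1]
gripper_force: 30.0
t 10.6167 yaw 105.77181357802826 F [ 11.4   7.7 -14.7] Tz [ 1.15 -1.6   0.02]
[ 76  76  76  77  76  76  63  24  38  85  93 118 122 145 171 184] [70 70 70 71 70 66 35  3 16 33 36 46 49 65 83 91] M 1.448076923076923
```

```bash
python3 -m handwheel '0 0 0 0 0 0.02 240;0 0 0 0 0 0.05 240;0 0 0 0 0 0.08 240;0 0 0 0 0 0.12 240;0 0 0 0 0 0.12 240;0 0 0 0 0 0.12 240;0 0 0 0 0 0.12 240;0 0 0 0 0 0.12 240' | grep force; python3 snap.py 8
```

```text
force: [12.7, 7.8, -17.4]
gripper_force: 30.0
t 11.4833 yaw 98.88377953583588 F [ 12.    8.1 -17.2] Tz [ 1.19 -1.93  0.03]
[ 77  77  76  76  78  74  44  26  71  89 110 117 132 172 186 194] [71 70 70 69 71 66 34 10 27 35 43 45 56 84 93 98] M 1.2506410256410259
```

The ring edge has risen about 1.5 px (0.25 px/mm), which means the nose is in by about 6 mm. Releasing and retreating straight up.

```bash
python3 -m handwheel '0 0 0 0 0 0 220;0 0 0 0 0 0 180;0 0 0 0 0 0 120;0 0 0 0 0 0 60;0 0 0 0 0 0 0;0 0 0 0 0 0 0;0 0 0 0 0 0 0;0 0 0 0 0 0 0'; python3 -m handwheel '0 0 0 0 0 0 0;0 0 0 0 0 0 0;0 0 -6 0 0 0 0;0 0 -18 0 0 0 0;0 0 -32 0 0 0 0;0 0 -50 0 0 0 0;0 0 -75 0 0 0 0;0 0 -100 0 0 0 0'; python3 snap.py 9
python3 - <<'E'
from station import capture
import cv2
im=capture("side");cv2.imwrite("pics/s5.png",cv2.convertScaleAbs(cv2.resize(im[100:340,130:330,::-1],(500,600),interpolation=cv2.INTER_CUBIC),alpha=2))
E
```

```text
clock: 12.15
position: [0.5675, 0.0823, 0.1099]
eef_rot: [[-0.154, 0.988, 0.0], [0.988, 0.154, -0.0], [-0.0, 0.0, -1.0]]
force: [0.4, 0.0, -0.1]
gripper_width: 0.0604
gripper_force: 0.0
clock: 12.82
position: [0.5672, 0.0824, 0.2115]
eef_rot: [[-0.154, 0.988, -0.0], [0.988, 0.154, -0.0], [0.0, -0.0, -1.0]]
force: [0.3, -0.3, -0.2]
gripper_width: 0.0884
gripper_force: 0.0
t 13.0167 yaw 98.8851262025383 F [-0.1  0.5 -1.1] Tz [-0.04  0.09 -0.04]
[ 78  77  77  77  79  74  46  26  73  90 112 118 133 174 187 196] [ 71  71  70  70  72  66  35   9  28  35  45  46  56  85  93 100] M 1.2064102564102563
```

View pics/s5.png

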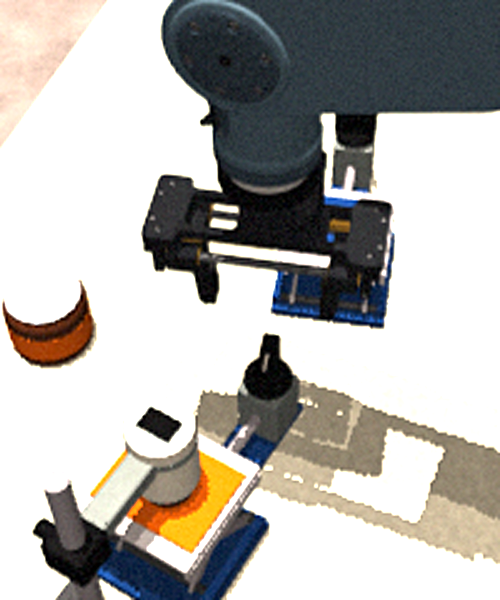

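The knob at (268,375) is turned and free. The panel is up against the nose and the gripper is clear. The nose reading held after release, so I'm handing in.

```bash
python3 -c "
from station import env
print(env.hand_in())"
```

```text
the job is handed in; nothing more can be done
None
```

I turned the orange jack's knob about 1.07 rad clockwise, which raised the panel until it pushed the nose up about 6 mm of its 16 mm (estimated from the side camera). I then let go, backed the gripper clear, left the spare knob alone, and handed the job in at about 13 s.

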